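# Press the frame's corner rosettes home in glue order

## Task

Three of the four rosettes on the gilt frame's corners have just been glued and stand a little proud on their dowels: gently press each one down until its back lies fully home on its seat, first the white one, then the red one, then the black one. The blue one has no glue yet, so leave it as it stands; pull no rosette out, and do not disturb the things lying around.

Things in the scene. Friction and masses are not known exactly. Their poses are not given: they have to be found in the camera images.
- frame: small gilt picture frame lying face up, fixed to the table: outside 185 mm (its x) by 265 mm (its y), rails 45 mm wide and 25 mm thick, beads on the rails to 4 mm above that. Origin at the centre of its underside, z up. A rosette stands at each corner, at (+-70, +-110) mm in its frame, on a dark felt seat disc 42 mm across and 2 mm thick
- rosette_white_top (a point): centre of the flat 24 mm wide top of the white (plain gesso) rosette: a round flower-shaped ornament 40 mm across and 14 mm tall, at one corner of the frame (which corner varies). The point rides with the rosette: 51 mm above the table at joint value 0, 41 mm when home. z up
- rosette_white (a joint): slide of the white (plain gesso) rosette along its dowel, m, positive downward: 0 = standing 10 mm proud of its seat, 0.010 = home, back flat on the seat, where it stops (the felt seat gives about 1 mm per 6 N under the rosette and springs back; the joint value does not count that); starts between 0 and 0.002; negative = pulled out (to -0.012). Sliding takes about 3 N of steady push, and it stays where it is left.
- rosette_red_top (a point): centre of the flat 24 mm wide top of the brick-red rosette: a round flower-shaped ornament 40 mm across and 14 mm tall, at one corner of the frame (which corner varies). The point rides with the rosette: 51 mm above the table at joint value 0, 41 mm when home. z up
- rosette_red (a joint): slide of the brick-red rosette along its dowel, m, positive downward: 0 = standing 10 mm proud of its seat, 0.010 = home, back flat on the seat, where it stops (the felt seat gives about 1 mm per 6 N under the rosette and springs back; the joint value does not count that); starts between 0 and 0.002; negative = pulled out (to -0.012). Sliding takes about 3 N of steady push, and it stays where it is left.
- rosette_black_top (a point): centre of the flat 24 mm wide top of the black rosette: a round flower-shaped ornament 40 mm across and 14 mm tall, at one corner of the frame (which corner varies). The point rides with the rosette: 51 mm above the table at joint value 0, 41 mm when home. z up
- rosette_black (a joint): slide of the black rosette along its dowel, m, positive downward: 0 = standing 10 mm proud of its seat, 0.010 = home, back flat on the seat, where it stops (the felt seat gives about 1 mm per 6 N under the rosette and springs back; the joint value does not count that); starts between 0 and 0.002; negative = pulled out (to -0.012). Sliding takes about 3 N of steady push, and it stays where it is left.
- rosette_blue_top (a point): centre of the flat 24 mm wide top of the blue rosette: a round flower-shaped ornament 40 mm across and 14 mm tall, at one corner of the frame (which corner varies). The point rides with the rosette: 51 mm above the table at joint value 0, 41 mm when home. z up
- rosette_blue (a joint): slide of the blue rosette along its dowel, m, positive downward: 0 = standing 10 mm proud of its seat, 0.010 = home, back flat on the seat, where it stops (the felt seat gives about 1 mm per 6 N under the rosette and springs back; the joint value does not count that); starts between 0 and 0.002; negative = pulled out (to -0.012). Sliding takes about 3 N of steady push, and it stays where it is left. This one has no glue yet and is to be left alone.
- jar: loose small amber jar with brass lid, 44 mm across, 42 mm tall, standing in the frame's opening; origin at the centre of its underside
- glue: loose white glue bottle with red cap, 62 mm across, 170 mm tall, beside the frame; origin at the centre of its underside
- brush: loose dark-handled brush, 200 mm long, lying on the table along its x beside the frame; origin under its middle
- tin: loose steel tin with green band, 70 mm across, 75 mm tall, beyond the frame; origin at the centre of its underside
- block: loose cork sanding block 70 x 45 x 35 mm, to the left; origin at the centre of its underside
- dish: loose white bowl 110 mm across, 30 mm tall, to the left; origin at the centre of its underside
- spatula: loose spatula with wooden handle, 240 mm long, lying along its x to the right; origin under its middle
- seat_white: dark felt seat disc under the white (plain gesso) rosette, 42 mm across, 2 mm thick, on the frame's face; origin at the centre of its underside, 25 mm above the table
- seat_red: dark felt seat disc under the brick-red rosette, 42 mm across, 2 mm thick, on the frame's face; origin at the centre of its underside, 25 mm above the table
- seat_black: dark felt seat disc under the black rosette, 42 mm across, 2 mm thick, on the frame's face; origin at the centre of its underside, 25 mm above the table
- seat_blue: dark felt seat disc under the blue rosette, 42 mm across, 2 mm thick, on the frame's face; origin at the centre of its underside, 25 mm above the table

How it is judged:
On the way, in this order (a step that is already met when the one before it is completed fails the run):
1. the white rosette is home (value of joint rosette_white above 0.0085 m), for 0.1 s.
2. then the red rosette is home (value of joint rosette_red above 0.0085 m), for 0.1 s.
3. then the black rosette is home (value of joint rosette_black above 0.0085 m), for 0.1 s.
At the end, for the whole second after the job is handed in: the white, red and black rosettes are each within 1.5 mm of fully home, the blue one is within 2.5 mm of where it stood, and none of the loose things has moved 20 mm (value of joint each of rosette_white, rosette_red, rosette_black above 0.0085 m and distance of rosette_blue_top from where it was at the start of the episode below 0.0025 m and distance of each of jar, glue, brush, tin, block, dish, spatula from where it was at the start of the episode below 0.02 m); the robot touches nothing.
It fails at once if the red rosette was pushed in (past 4.5 mm) before the white one was home, or the black one before the red one was home ((value of joint rosette_red above 0.0045 m and value of joint rosette_white below 0.0085 m) or (value of joint rosette_black above 0.0045 m and value of joint rosette_red below 0.0085 m)).
It fails at once if the blue rosette was moved by more than 2.5 mm (distance of rosette_blue_top from where it was at the start of the episode above 0.0025 m).
It fails at once if a rosette was pulled out by more than 3 mm (value of joint any of rosette_white, rosette_red, rosette_black, rosette_blue below -0.003 m).
It fails at once if a rosette or the frame was pressed or struck harder than 30 N (contact force between any of frame, seat_white, seat_red, seat_black, seat_blue and anything else above 30 N).
It fails at once if a bystander was lifted, knocked or pushed away by more than 20 mm (distance of any of jar, glue, brush, tin, block, dish, spatula from where it was at the start of the episode above 0.02 m).
It also fails if it takes over 48 s, if anything falls off the work surface, if the arm or the gripper's body presses on something with over 40 N, if the wrist force passes 120 N, or if a joint passes its speed limit or range.

## Robot

A 6-joint arm with a two-finger parallel gripper is mounted at the origin on the work surface. World frame = base frame: x ahead of the robot, y to its left, z up, the work surface at z = 0. Lengths are in m, angles in rad, forces in N, time in s.
With the tool pointing down it reaches from about 0.3 to 0.775 m from the base axis. Payload 14.6 kg.
Tool frame: the origin (TCP) lies at the centre of the arm's flange, where the gripper is bolted on; the fingertips stand 199 mm ahead of it and the grasp point (between the pads) lies ctrl.tcp_to_grasp ahead of it (ctrl.tcp_to_grasp is the distance from the TCP to the grasp point, in m); z points along the fingers, y is the line along which they close (so a half turn about z gives the same grasp; the last joint's range is limited). The gripper opens to 94 mm and grips with 3 to 60 N. Pads are 16 mm wide; open, the fingers measure 119 mm over their backs; the gripper's body (75 mm by 177 mm) begins 78 mm behind the grasp point.
Start: joints at [-1.254, 0.3, 1.521, -0, 1.321, -0.067], TCP at [0.206, -0.51, 0.405] pointing down, gripper open.
Joint ranges: [-3.03, 3.03], [-0.79, 2.21], [0.23, 2.52], [-1.04, 4.18], [0, 3.07], [-2.55, 2.55]. Speed limits (rad/s): [2.22, 2.22, 2.57, 3.14, 3.14, 3.14].

## Interface

Orientations are given as [roll, pitch, yaw] about the fixed x, y, z axes, in that order (R = Rz(yaw) Ry(pitch) Rx(roll)).
In Python, from station import ctrl gives the robot as it stands. The module is installed in compiled form; this text tells all that it offers.
- The arm moves only by the shell command python3 -m jog 'ROWS' [OPENING] [FORCE]. ROWS is JSON, a list of rows, each a list of 6 numbers: the shift along the tool's x, y, z in cm, then the turn, a rotation vector about the tool's x, y, z in rad. In form: [[tx, ty, tz, ax, ay, az], ...]. A call has 1 to 8 rows; each row is the pose to reach, as a shift and turn from the pose commanded when the call began, along the tool's axes at that moment; what a row does not reach only later rows make up. A row lasts 1/10 s, in which the tool goes at most 50 mm and 8.59 degrees, less where a joint would pass 70% of its speed; a pose out of reach is approached as far as the arm can. A call with a gripper value outside its range is refused whole. OPENING is the opening in per cent of the stroke, from 0 (shut) to 100 (fully open), set as the call begins (- or left out, the last holds). The fingers move at their own pace and stop on an object; FORCE is the grip in N (left out, the last holds). Time passes only in rows, so rows that repeat a pose let the fingers close. It gives the time, the measured TCP pose, the force, the opening and the grip force at its end, in the units of the state.
- ctrl.get_obs(): the state, without advancing time (a new reading comes with each control period).
- ctrl.camera(name): name is "scene" or "top" or "wrist"; returns a dict with "img" (400x640x3 uint8, blue, green, red), "intrinsics" (3x3 intrinsics, pixels), "R" (3x3) and "t" (3): a world point X has camera coordinates R X + t. Camera axes: x right, y down, z forward; pixel columns grow to the right and rows downward; lengths in m; the calibration is good to about 2 mm. A picture is of the moment at which its call begins. There is no depth.
- ctrl.hand_in(): hands the job in; it is judged then, once.
The state is a dict: "time_s": time; "qpos": joint angles; "joint_vel": joint speeds; "tau": joint torques, N m; "ee_pos": TCP position; "eef_rot": TCP orientation; "force": force on the tool from outside, world axes, zero at the start; "moment": the same for the moment, N m; "grip_width": finger opening in m; "grip_force": force on a finger pad.
Only numpy, scipy, OpenCV 4.12 (cv2) and the standard library are available. Lean on these libraries where they do the work, as an engineer would, in place of code of your own. Each camera call takes 0.05 s, during which the arm holds its last target. There are 200 camera calls.

## Working session

There is one attempt and no reset: what is moved stays moved. The work goes in short steps, Python scripts to look and compute and a shell command to move; the robot and the scene stay as the last step left them, time stands still between calls to the robot, and variables do not carry over. Pictures are saved under pics/ and viewed, at most 10 in all, crops included, and the job is handed in when it is done.

```bash
mkdir -p pics; python3 - <<'E'
from station import ctrl
import cv2
for n in("top","scene"):
    c=ctrl.camera(n);cv2.imwrite(f"pics/{n}0.png",c["img"]);print(n,c["intrinsics"].tolist(),c["R"].round(4).tolist(),c["t"].round(4).tolist())
o=ctrl.get_obs();print(o,ctrl.tcp_to_grasp)
E
```

```text
top [[494.69016273650936, 0.0, 320.1016351813735], [0.0, 494.69016273650936, 195.13043422160754], [0.0, 0.0, 1.0]] [[0.0132, -0.9997, -0.0194], [-0.9936, -0.011, -0.1121], [0.1119, 0.0208, -0.9935]] [0.0071, 0.5683, 1.4926]
scene [[407.1987594156393, 0.0, 319.816003092959], [0.0, 407.1987594156393, 196.5481402473554], [0.0, 0.0, 1.0]] [[0.3673, 0.93, -0.0148], [0.7509, -0.3059, -0.5853], [-0.5488, 0.2039, -0.8107]] [-0.2201, -0.3794, 1.5164]
{'time_s': 0.1, 'qpos': array([-1.25358445e+00,  3.00417631e-01,  1.52150500e+00,  7.47003859e-06,
        1.32068962e+00, -6.66054325e-02]), 'joint_vel': array([-0.00040744, -0.00018778, -0.00029144,  0.00016717,  0.0016089 ,
       -0.00336822]), 'tau': array([-3.27721118e-04, -5.32646656e+01, -3.53288162e+01,  7.09033920e-02,
        2.34648568e-02, -4.01061038e-05]), 'ee_pos': array([ 0.20594175, -0.50996147,  0.40414774]), 'eef_rot': array([-3.14057581e+00, -7.50796011e-05,  3.83815419e-01]), 'force': array([-0.0941194 ,  0.49279552,  0.15955597]), 'moment': array([-0.01362452, -0.05733113, -0.00290992]), 'grip_force': 0.0, 'grip_width': 0.09395393202178125} 0.1804
```

View pics/top0.png

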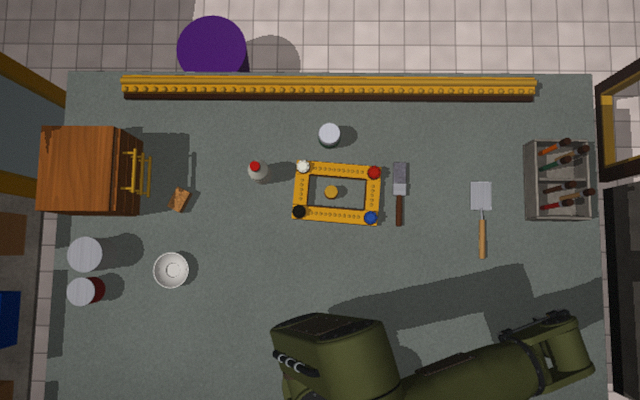

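View pics/scene0.png

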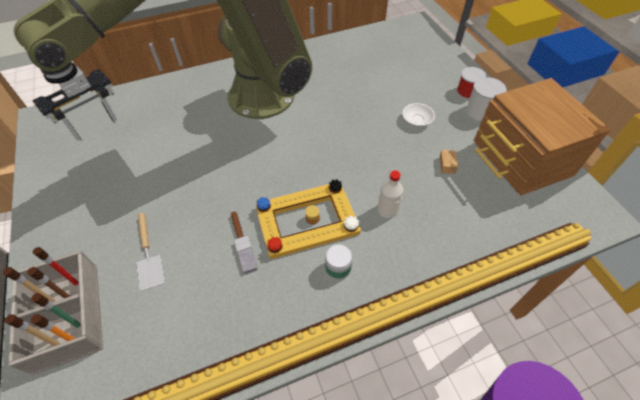

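Top view: white (303,167), red (374,172), black (299,212), blue (370,218), and the tall glue bottle at (258,172), left of white. Scene view: white (351,224), red (275,244), black (336,187), blue (264,204), bottle (390,195).

```bash
cat > h.py <<'E'
import numpy as np,cv2
from station import ctrl
def ray(c,uv,z):
    K,R,t=[np.array(c[k]) for k in("intrinsics","R","t")]
    d=R.T@np.linalg.solve(K,[*uv,1]);o=-R.T@t
    return o+d*(z-o[2])/d[2]
def mask(img,col):
    h=cv2.cvtColor(img,cv2.COLOR_BGR2HSV);H,S,V=[h[...,i].astype(int) for i in range(3)]
    return {"white":(S<70)&(V>150),"red":((H<8)|(H>172))&(S>150)&(V>60),"black":(V<45),"blue":(H>100)&(H<125)&(S>130)}[col]
def blob(img,col,uv,r):
    m=mask(img,col).astype(np.uint8);w=np.zeros_like(m);cv2.circle(w,tuple(map(int,uv)),r,1,-1);m&=w
    n,l,s,c=cv2.connectedComponentsWithStats(m);i=1+np.argmax(s[1:,4]);return c[i],s[i]
E
python3 - <<'E'
from h import *
P={"top":dict(white=(303,167),red=(374,172),black=(299,212),blue=(370,218)),"scene":dict(white=(351,224),red=(275,244),black=(336,187),blue=(264,204))}
for n in P:
    c=ctrl.camera(n)
    for k,u in P[n].items():
        b,s=blob(c["img"],k,u,11);print(n,k,b.round(1),s,ray(c,b,.048).round(4))
    if n=="top":print("glue",ray(c,(256,167),.16),"tin",ray(c,(329,130),.075),"jar",ray(c,(331,191),.042))
E
```

```text
top white [302.4 165.7] [297 160  12  12 111] [0.6567 0.0693 0.048 ]
top red [373.9 172.1] [368 166  13  13 129] [ 0.6392 -0.1499  0.048 ]
top black [298.7 211. ] [293 205  12  13 121] [0.5171 0.0781 0.048 ]
top blue [370.2 217.3] [364 211  13  13 121] [ 0.5004 -0.139   0.048 ]
glue [0.63230494 0.19492758 0.16      ] tin [ 0.76275267 -0.01129477  0.075     ] jar [ 0.58012344 -0.01942242  0.042     ]
scene white [351.4 221.9] [344 214  16  15 163] [0.6641 0.069  0.048 ]
scene red [274.3 244.1] [268 238  13  14 142] [ 0.6509 -0.1506  0.048 ]
scene black [334.9 185.5] [330 181  11  10  91] [0.5301 0.0759 0.048 ]
scene blue [263.  203.2] [258 198  11  11 104] [ 0.511  -0.1399  0.048 ]
```

```bash
python3 -m jog '[[63.5,-36.8,4.4,0,0,-1.124],[63.5,-36.8,4.4,0,0,-1.124],[63.5,-36.8,4.4,0,0,-1.124],[63.5,-36.8,4.4,0,0,-1.124],[63.5,-36.8,4.4,0,0,-1.124],[63.5,-36.8,4.4,0,0,-1.124],[63.5,-36.8,4.4,0,0,-1.124],[63.5,-36.8,4.4,0,0,-1.124]]' 0 10
cat > go.py <<'E'
# prints the row (cm, rad) from the measured pose to TCP x,y,z,yaw pointing down
import sys
from h import *
from scipy.spatial.transform import Rotation as Ro
x,y,z,w=map(float,sys.argv[1:]);o=ctrl.get_obs()
A=Ro.from_euler("xyz",o["eef_rot"]);B=Ro.from_euler("xyz",[np.pi,0,w])
print(np.r_[A.inv().apply(np.array([x,y,z])-o["ee_pos"])*100,(A.inv()*B).as_rotvec()].round(3).tolist(),o["ee_pos"].round(4),o["force"].round(2))
E
python3 go.py .6567 .0693 .36 1.508
```

```text
time_s: 1.0
ee_pos: [0.4522, -0.1931, 0.3807]
eef_rot: [3.141, 0.0, 1.514]
force: [0.3, -1.4, -0.5]
grip_width: 0.0333
grip_force: 0.0
[27.364, 18.92, 2.075, 0.0, 0.0, 0.006] [ 0.4522 -0.1931  0.3807] [ 0.29 -1.43 -0.53]
```

```bash
python3 -m jog '[[27.2,18.8,2.1,0,0,0],[27.2,18.8,2.1,0,0,0],[27.2,18.8,2.1,0,0,0],[27.2,18.8,2.1,0,0,0],[27.2,18.8,2.1,0,0,0],[27.2,18.8,2.1,0,0,0],[27.2,18.8,2.1,0,0,0],[27.2,18.8,2.1,0,0,0]]'
python3 - <<'E'
from h import *
c=ctrl.camera("wrist");cv2.imwrite("pics/w1.png",c["img"])
K,R,t=[np.array(c[k]) for k in("intrinsics","R","t")];print(-R.T@t,R.round(2).tolist())
for p in [(.6567,.0693,.05),(.66,.069,.05)]:
    q=K@(R@np.array(p)+t);print(q[:2]/q[2])
o=ctrl.get_obs();g=o["ee_pos"]-[0,0,.199];q=K@(R@g+t);print("tip",g,q[:2]/q[2])
E
python3 go.py .6567 .0693 .29 1.508
```

```text
time_s: 1.8
ee_pos: [0.6572, 0.0679, 0.3582]
eef_rot: [-3.14, -0.0, 1.511]
force: [-0.6, -0.5, 0.4]
grip_width: 0.0005
grip_force: 0.0
[0.66151234 0.14374149 0.33833848] [[1.0, -0.06, -0.0], [-0.06, -0.96, 0.26], [-0.02, -0.26, -0.97]]
[317.8619207  198.07697039]
[321.58695816 198.18945013]
tip [0.65646599 0.06607259 0.15952877] [317.55768597 251.15492398]
[0.325, 0.013, 6.853, -0.001, 0.0, 0.002] [0.6565 0.0661 0.3585] [-0.6  -0.48  0.29]
```

View pics/w1.png

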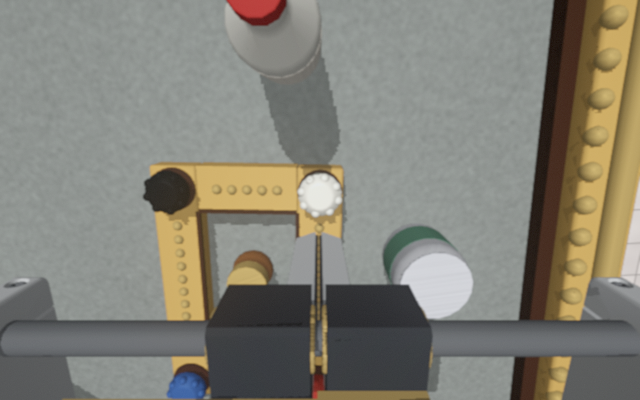

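White's top sits at about (320,193) in the wrist view, close to the predicted spot. The closed fingertips end near (320,237), and the bottle is well clear.

```bash
python3 - <<'E'
from h import *
c=ctrl.camera("wrist")
for k,u,r in(("white",(320,195),30),("black",(168,190),32)):
    b,s=blob(c["img"],k,u,r);print(k,b,s,ray(c,b,.047))
E
```

```text
white [320.18342037 192.5881201 ] [ 298  171   45   45 1532] [0.65825283 0.07148801 0.047     ]
black [153.51851852 176.62962963] [149 173   9   7  27] [0.51200961 0.09491102 0.047     ]
```

```bash
python3 -m jog '[[0.3,0.1,3,0,0,0],[0.3,0.1,6,0,0,0],[0.3,0.1,8,0,0,0],[0.3,0.1,9.2,0,0,0],[0.3,0.1,9.2,0,0,0],[0.3,0.1,9.2,0,0,0]]'; python3 go.py .6575 .0705 .24 1.508
```

```text
time_s: 2.5
ee_pos: [0.6573, 0.0671, 0.2689]
eef_rot: [3.14, -0.0, 1.507]
force: [0.3, 0.4, 0.9]
grip_width: 0.0002
grip_force: 0.0
[0.344, -0.009, 2.894, 0.001, -0.0, -0.001] [0.6573 0.0671 0.2689] [0.29 0.37 0.92]
```

```bash
python3 -m jog '[[0.34,0,0.6,0,0,0],[0.34,0,1.2,0,0,0],[0.34,0,1.6,0,0,0],[0.34,0,1.9,0,0,0],[0.34,0,2.1,0,0,0],[0.34,0,2.2,0,0,0],[0.34,0,2.3,0,0,0],[0.34,0,2.3,0,0,0]]'; python3 go.py .6575 .0705 .24 1.508
```

```text
time_s: 3.3
ee_pos: [0.6574, 0.071, 0.2447]
eef_rot: [3.142, -0.0, 1.508]
force: [-2.2, -0.1, 2.1]
grip_width: 0.0006
grip_force: 1.1
[-0.049, 0.008, 0.474, 0.0, -0.0, -0.0] [0.6574 0.071  0.2447] [-2.15 -0.09  2.06]
```

```bash
python3 -m jog '[[0,0,0.1,0,0,0],[0,0,0.2,0,0,0],[0,0,0.3,0,0,0],[0,0,0.4,0,0,0],[0,0,0.45,0,0,0],[0,0,0.5,0,0,0],[0,0,0.5,0,0,0]]'; python3 go.py .6575 .0705 .24 1.508
```

```text
time_s: 4.0
ee_pos: [0.6575, 0.071, 0.2399]
eef_rot: [3.141, -0.0, 1.508]
force: [-1.6, 0.9, 5.1]
grip_width: 0.0003
grip_force: 2.4
[-0.048, 0.004, -0.009, 0.0, -0.0, -0.0] [0.6575 0.071  0.2399] [-1.65  0.86  5.06]
```

```bash
python3 -m jog '[[0,0,0.05,0,0,0],[0,0,0.1,0,0,0],[0,0,0.1,0,0,0]]'; python3 -m jog '[[0,0,0.05,0,0,0],[0,0,0.05,0,0,0]]'
```

```text
time_s: 4.3
ee_pos: [0.6575, 0.071, 0.2393]
eef_rot: [3.141, -0.0, 1.508]
force: [-3.9, -0.9, 8.6]
grip_width: 0.0005
grip_force: 4.1
time_s: 4.5
ee_pos: [0.6575, 0.071, 0.239]
eef_rot: [3.141, -0.0, 1.508]
force: [-4.6, 0.7, 11.4]
grip_width: 0.0004
grip_force: 4.9
```

White is home: the force rises with the felt stiffness. Next I lift and go to red.

```bash
python3 -m jog '[[0,0,-2,0,0,0],[0,0,-6,0,0,0],[-4,0,-10,0,0,0],[-8.5,-0.1,-11,0,0,0],[-13,-0.2,-11,0,0,0],[-17.5,-0.3,-11,0,0,0],[-22,-0.3,-11,0,0,0],[-22,-0.3,-11,0,0,0]]'; python3 -m jog '[[0,0,0,0,0,0],[0,0,0,0,0,0]]'
python3 - <<'E'
from h import *
c=ctrl.camera("wrist");cv2.imwrite("pics/w2.png",c["img"])
K,R,t=[np.array(c[k]) for k in("intrinsics","R","t")];q=K@(R@np.array([.6402,-.1484,.047])+t);u=q[:2]/q[2];print(u)
b,s=blob(c["img"],"red",u,35);print(b,s,ray(c,b,.047))
E
python3 go.py .6402 -.1484 .27 1.508
```

```text
time_s: 5.3
ee_pos: [0.6398, -0.1534, 0.3478]
eef_rot: [-3.141, 0.001, 1.503]
force: [0.0, 0.4, 0.2]
grip_width: 0.0004
grip_force: 0.0
time_s: 5.5
ee_pos: [0.6408, -0.1474, 0.348]
eef_rot: [-3.141, -0.0, 1.509]
force: [0.2, 0.1, -0.3]
grip_width: 0.0002
grip_force: 0.0
[317.53264821 202.91353443]
[318.99337748 201.43708609] [ 297  180   45   45 1510] [ 0.64155052 -0.14715091  0.047     ]
[-0.135, -0.054, 7.809, -0.0, -0.0, 0.001] [ 0.6408 -0.1471  0.3481] [ 0.01  0.54 -1.03]
```

View pics/w2.png

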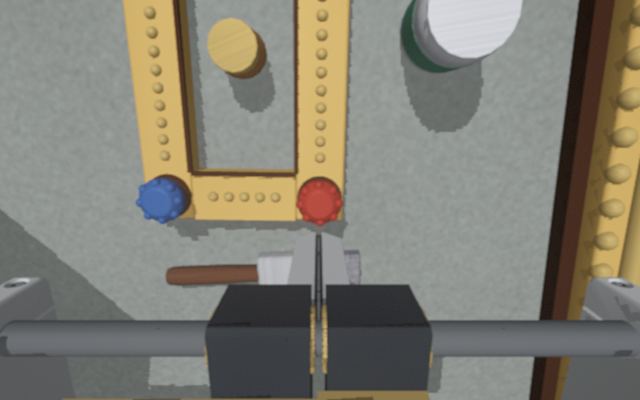

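Red is at (319,201) and the tool is right above it. The blue rosette (162,200) is clear.

```bash
python3 -m jog '[[0,0,3,0,0,0],[0,0,6,0,0,0],[0,0,8,0,0,0],[0,0,9,0,0,0],[0,0,9.4,0,0,0],[0,0,9.6,0,0,0],[0,0,9.7,0,0,0],[0,0,9.8,0,0,0]]'; python3 go.py .641 -.1475 .24 1.508
```

```text
time_s: 6.35
ee_pos: [0.6408, -0.1484, 0.2511]
eef_rot: [3.14, 0.0, 1.508]
force: [0.7, -0.7, -0.2]
grip_width: 0.0009
grip_force: 0.0
[0.088, 0.016, 1.113, 0.001, 0.0, -0.0] [ 0.6408 -0.1484  0.2511] [ 0.65 -0.67 -0.21]
```

```bash
python3 -m jog '[[0.08,0,0.2,0,0,0],[0.08,0,0.35,0,0,0],[0.08,0,0.5,0,0,0],[0.08,0,0.65,0,0,0],[0.08,0,0.8,0,0,0],[0.08,0,0.9,0,0,0],[0.08,0,1.0,0,0,0],[0.08,0,1.0,0,0,0]]'; python3 -m jog '[[0,0,0.05,0,0,0],[0,0,0.1,0,0,0],[0,0,0.15,0,0,0],[0,0,0.15,0,0,0]]'
```

```text
time_s: 7.15
ee_pos: [0.6407, -0.1476, 0.2402]
eef_rot: [3.141, 0.0, 1.508]
force: [2.3, -1.4, 3.2]
grip_width: 0.0004
grip_force: 1.6
time_s: 7.55
ee_pos: [0.6407, -0.1476, 0.2393]
eef_rot: [3.141, 0.0, 1.508]
force: [-0.1, -0.5, 8.5]
grip_width: 0.0006
grip_force: 4.1
```

```bash
python3 -m jog '[[0,0,0.05,0,0,0],[0,0,0.05,0,0,0]]'; python3 -m jog '[[0,0,-3,0,0,0],[0,0,-7,0,0,0],[3,-2,-10,0,0,0],[7,-4.4,-11,0,0,0],[11,-6.8,-11,0,0,0],[15,-9.3,-11,0,0,0],[19,-11.8,-11,0,0,0],[22,-13.6,-11,0,0,0]]'; python3 -m jog '[[0,0,0,0,0,0],[0,0,0,0,0,0],[0,0,0,0,0,0]]'
python3 - <<'E'
from h import *
c=ctrl.camera("wrist");cv2.imwrite("pics/w3.png",c["img"])
K,R,t=[np.array(c[k]) for k in("intrinsics","R","t")];q=K@(R@np.array([.5185,.081,.047])+t);u=q[:2]/q[2];print(u)
b,s=blob(c["img"],"black",u,28);print(b,s,ray(c,b,.047))
E
python3 go.py .5185 .081 .25 1.508
```

```text
time_s: 7.75
ee_pos: [0.6407, -0.1476, 0.239]
eef_rot: [3.141, 0.0, 1.508]
force: [-0.6, -0.2, 9.7]
grip_width: 0.0005
grip_force: 4.9
time_s: 8.55
ee_pos: [0.5171, 0.0825, 0.3478]
eef_rot: [-3.14, -0.0, 1.509]
force: [-0.3, 0.3, -0.2]
grip_width: 0.0005
grip_force: 0.0
time_s: 8.85
ee_pos: [0.5191, 0.0799, 0.3479]
eef_rot: [-3.141, 0.0, 1.507]
force: [0.4, -0.1, 0.4]
grip_width: 0.0003
grip_force: 0.0
[317.54625802 200.44850779]
[298.8125 195.5625] [298 190   4  11  16] [0.50260918 0.0863964  0.047     ]
[0.127, -0.066, 9.792, -0.001, 0.0, -0.001] [0.5191 0.0797 0.3479] [-0.38 -0.16  0.07]
```

View pics/w3.png

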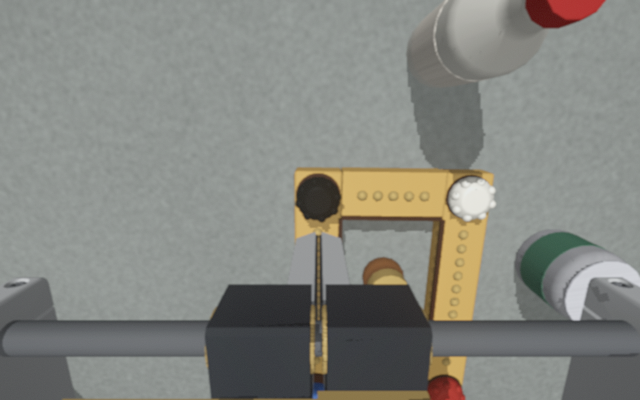

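Black is at (318,198), within about 1 mm of the prediction. White is seated at (471,199).

```bash
python3 -m jog '[[0.25,0,3,0,0,0],[0.25,0,6,0,0,0],[0.25,0,8,0,0,0],[0.25,0,9,0,0,0],[0.25,0,9.4,0,0,0],[0.25,0,9.6,0,0,0],[0.25,0,9.7,0,0,0],[0.25,0,9.8,0,0,0]]'; python3 -m jog '[[0,0,0.2,0,0,0],[0,0,0.35,0,0,0],[0,0,0.5,0,0,0],[0,0,0.65,0,0,0],[0,0,0.8,0,0,0],[0,0,0.9,0,0,0],[0,0,1.0,0,0,0],[0,0,1.0,0,0,0]]'; python3 -m jog '[[0,0,0.05,0,0,0],[0,0,0.1,0,0,0],[0,0,0.15,0,0,0],[0,0,0.15,0,0,0]]'
```

```text
time_s: 9.7
ee_pos: [0.5191, 0.083, 0.2509]
eef_rot: [3.14, -0.0, 1.508]
force: [0.1, -0.3, -0.2]
grip_width: 0.0005
grip_force: 0.0
time_s: 10.5
ee_pos: [0.519, 0.083, 0.2402]
eef_rot: [3.141, -0.0, 1.508]
force: [2.4, 0.6, 3.1]
grip_width: 0.0005
grip_force: 1.5
time_s: 10.9
ee_pos: [0.519, 0.083, 0.2392]
eef_rot: [3.141, -0.0, 1.508]
force: [0.4, -0.3, 9.9]
grip_width: 0.0006
grip_force: 4.3
```

Black is home too. I'll retreat and check.

```bash
python3 -m jog '[[0,0,0.05,0,0,0],[0,0,0.05,0,0,0]]'; python3 -m jog '[[0,0,-3,0,0,0],[0,0,-7,0,0,0],[-2,-2,-11,0,0,0],[-5,-5,-15,0,0,0],[-8,-8,-15,0,0,0],[-10,-10,-15,0,0,0],[-10,-10,-15,0,0,0],[-10,-10,-15,0,0,0]]'
python3 - <<'E'
from h import *
cv2.imwrite("pics/s9.png",cv2.resize(ctrl.camera("scene")["img"][150:300,200:440],None,fx=3,fy=3))
E
```

```text
time_s: 11.1
ee_pos: [0.519, 0.083, 0.2388]
eef_rot: [3.141, -0.0, 1.508]
force: [-0.3, -0.6, 10.5]
grip_width: 0.0004
grip_force: 5.3
time_s: 11.9
ee_pos: [0.4128, -0.0106, 0.3882]
eef_rot: [-3.141, -0.0, 1.507]
force: [-0.0, 0.5, 0.4]
grip_width: 0.0005
grip_force: 0.0
```

View pics/s9.png

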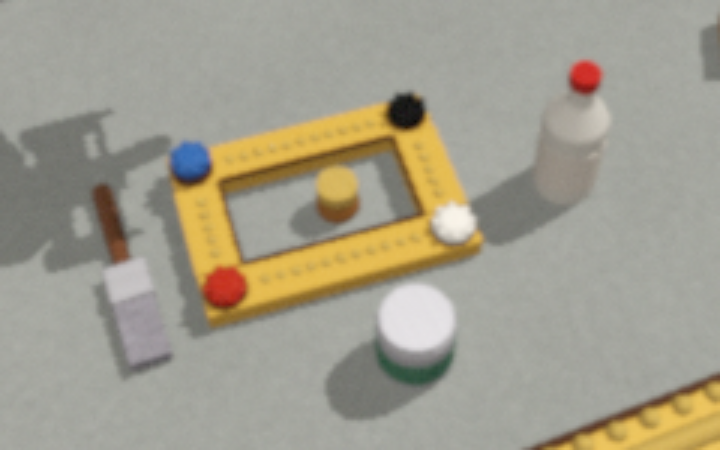

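The white (453,222), red (225,287) and black (406,110) rosettes sit low. Blue (190,161) still stands proud, and nothing nearby has moved.

```bash
python3 -c "
from station import ctrl
print(ctrl.hand_in())"
```

```text
the job is handed in; nothing more can be done
None
```

I pressed the white, red and black rosettes home in that order, at about 10–11 N each, left the blue one and everything around untouched, and handed the job in at about 12 s; the hand-in returned no verdict.

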